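Set a worn stop fence from one side and load the blank against it

TASK

The jig's fence has been wound past its set mark and its rack drive has several millimetres of play. With the crank, wind the fence back until it is at least 5 mm short of the mark, then wind it forward until its pointer stands on the mark, so that the play is taken up from that side. Then slide the wooden blank squarely up to the fence, press it home with a firm, felt push of 12 N (16 N at most, or it marks the wood), and let go with the fence still on its mark and everything else left where it is.

Things in the scene. Friction and masses are not known exactly. Their poses are not given: they have to be found in the camera images.
- jig: Fixed stop jig. Aluminium base plate 240 x 170 x 12 mm on rubber feet, its top 20 mm above the worktop. Origin at worktop level; the plate reaches from x = -135 to +105 mm, y = -85 to +85 mm. Its x axis runs along the fence's travel: -x is the open work end (towards the robot), +x the end with carriage and crank. 'Forward' means along the jig's -x, 'back' along its +x.
- fence: Sliding steel fence with its carriage behind. 90 mm wide (y), 10 mm thick, top 58 mm above the worktop; origin at the middle of the foot of its front face (towards -x), which the blank bears against; axes as the jig's. It slides only along the jig's x, driven by the crank.
- drive (a point): Middle of the worn rack and pinion drive, in the grey housing under the crank: 8 mm of fence travel per radian of crank, with 6 mm of total play, so that after a reversal the crank turns about 0.75 rad before the fence follows. Its state in the play at the start is unknown. A push of over 3 N moves the fence back through any play; with the play taken up forward the drive holds more than 25 N.
- fence_pointer (a point): Tip of the dark pointer, 2.5 mm wide, that sticks out of the carriage to the left (+y) and ends beside the scale rail; it moves with the fence, 43 mm above the worktop. The fence's front face is 30 mm forward of it.
- mark_line (a point): The set mark: white line on the dark steel rider (16 x 22 x 9 mm) fixed on the scale rail at the jig's left (+y); this is the line's end by the pointer, 42 mm above the worktop, axes as the jig's. On the mark = pointer and line have the same x in the jig's frame. Pointer at larger x (back) = short of the mark, smaller x = past it. At the start it is 3 to 17 mm past.
- crank_handle (a point): Centre of the top of the crank's upright black handle: a smooth cylinder 15 mm in diameter and 34 mm long, its top 104 mm and its foot 70 mm above the worktop, free to spin about its own axis. It runs on a circle of radius 40 mm about crank_axis.
- crank_axis (a point): Point on the crank's vertical axis, 104 mm above the worktop, fixed to the jig. Hub and arm lie below 73 mm. Counter-clockwise seen from above drives the fence forward, clockwise back. At the start the handle points about to the jig's -y; from there the crank turns about 4.6 rad clockwise and 1.6 rad counter-clockwise to its stops. It stays where left and takes 5 to 8 N at the handle.
- blank: Loose waxed hardwood block 60 (its x) x 40 (y) x 30 (z) mm, about 0.1 kg, with two dark dots on top, lying on the base plate in front of the fence, its long axis roughly along the jig's x (up to 0.25 rad off). Origin at the centre of its underside, 20 mm above the worktop. Its end towards +x goes against the fence. It slides easily on the plate (friction about 0.15).
- magnifier_lamp: White magnifier lamp standing at the right on the worktop; origin under its base. Its arm and 100 mm ring head rise to about 0.31 m and lean towards the left. It stays put: do not run into it; reach the jig over its front (robot) side.
- thin_cement: Bystander: small white-capped cement bottle, 31 mm across, 52 mm tall, stands on the worktop behind the jig; origin under its centre. Leave it where it is.
- tape_roll: Bystander: cream masking tape roll lying flat, 44 mm across, 30 mm tall, on the worktop behind the jig; origin under its centre. Leave it where it is.
- paint_jar1: Bystander: small dark-capped paint jar, 30 mm across, 39 mm tall, on the worktop in front of the jig; origin under its centre. Leave it where it is.
- needle_file: Bystander: needle file with red grip, 155 mm long, lying flat, on the cutting mat to the right; origin under its centre. Leave it where it is.
- parts_case2: Bystander: flat clear parts case 62 x 87 x 26 mm, on the cutting mat to the right; origin under its centre. Leave it where it is.
- nippers: Bystander: sprue nippers, 144 x 78 x 15 mm, lying flat, on the cutting mat to the right; origin under its centre. Leave it where it is.
- tweezers: Bystander: steel tweezers 117 mm long, lying flat, on the cutting mat to the right; origin under its centre. Leave it where it is.
Things that resemble listed ones, but are neither listed nor needed, are in the scene too. Leave any yellow look-alike of the blank alone.

How it is judged (in metres and radians):
On the way, in this order (a step that is already met when the one before it is completed fails the run):
1. the fence is wound back to at least 4 mm short of the mark (x of fence_pointer in the frame of mark_line above 0.004 m), for 0.2 s.
2. wound forward again, the fence stands within 2 mm of the mark (x of fence_pointer in the frame of mark_line between -0.002 and 0.002 m), for 0.3 s.
3. the blank is pressed against the fence with more than 8 N (contact force between blank and fence above 8 N), for 0.3 s.
At the end, for the whole second after the job is handed in: The fence pointer is within 2 mm of the mark, the blank lies flat on the base plate with its end face against the fence (gap under 2 mm, square within 0.06 rad, its middle within 30 mm of the fence's), and all is at rest (all of step 2 and x of blank in the frame of fence between -0.032 and -0.0285 m and y of blank in the frame of fence between -0.03 and 0.03 m and angle between the x axis of blank and the x axis of jig, either way round below 0.06 rad and height (world z) of blank between 0.017 and 0.023 m and angle between blank's own z axis and vertical below 0.05 rad and linear speed of blank below 0.01 m/s and linear speed of fence below 0.005 m/s); the robot touches nothing.
It fails at once if the blank is pressed against the fence with more than 17 N (contact force between blank and fence above 17 N).
It fails at once if a bystander is moved more than 20 mm (distance of any of thin_cement, tape_roll, paint_jar1, needle_file, parts_case2, nippers, tweezers from where it was at the start of the episode above 0.02 m).
It also fails if it takes over 72 s, if anything falls off the work surface, if the arm or the gripper's body presses on something with over 40 N, if the wrist force passes 120 N, or if a joint passes its speed limit or range.

ROBOT

A 7-joint arm with a two-finger parallel gripper is mounted at the origin on a cart in front of the work surface, level with it; the furniture and walls round the work are solid. World frame = base frame: x ahead of the robot, y to its left, z up, the work surface at z = 0. Lengths are in mm, angles in rad, forces in N, time in s.
With the tool pointing down it reaches from about 425 to 925 mm from the base axis. Payload 6.8 kg.
Tool frame: the origin (TCP) lies midway between the tips of the shut fingers; the grasp point (between the pads) lies 19 mm behind it; z points along the fingers, y is the line along which they close (so a half turn about z gives the same grasp; the last joint's range is limited). The gripper opens to 88 mm and grips with 3 to 60 N. Pads are 20 mm wide; open, the fingers measure 115 mm over their backs; the gripper's body (75 mm by 178 mm) begins 61 mm behind the grasp point.
Start: joints at [1.113, 0.477, 0.022, 1.555, -0.011, 1.109, -0.083], TCP at [231.339, -634.137, 222.664] pointing down, gripper open.
Joint ranges: [-2.96, 2.96], [-0.34, 2.1], [-1.41, 1.46], [0.24, 2.44], [-1.37, 4.51], [0.17, 1.92], [-2.96, 2.96]. Speed limits (rad/s): [2.39, 2.39, 3.14, 3.14, 3.14, 3.14, 3.14].

INTERFACE

Orientations are given as a rotation vector (axis times angle).
In Python, from cell import r, snapshot, camera_params, masks_of, spot_point gives the robot as it stands.
- The arm moves only by the tool step_arm, never from a script. Its argument "increments" is a list of rows, each a list of 6 numbers: the shift along the tool's x, y, z in cm, then the turn, a rotation vector about the tool's x, y, z in degrees. A call has 1 to 12 rows; each row shifts and turns the commanded pose from where the row before left it, along the tool's axes as they then stand; what a row does not reach is not made up. A row lasts 1/8 s, in which the tool goes at most 62.5 mm and 10.7 degrees, less where a joint would pass 70% of its speed; a pose out of reach is approached as far as the arm can. A call is refused whole if a number of a shift passes 6.25 or a number of a turn 10.7, either way. A call with a gripper value outside its range is refused whole. "hand" is the gripper command: -1 is shut, 1 is fully open, values between are in proportion, set as the call begins (left out, the last holds). The fingers move at their own pace and stop on an object; "grip_force" is the grip in N (left out, the last holds). Time passes only in rows, so rows that do not move let the fingers close. It gives the time, the measured TCP pose, the force, the opening and the grip force at its end, in the units of the state.
- r.state(): the state, without advancing time (a new reading comes with each control period).
- snapshot(name): name is "scene" or "top"; returns the picture (420x560x3 uint8, red, green, blue); there is no depth.
- camera_params(name): a dict with "fx", "fy", "cx", "cy" (pixels), "dist_coeffs" ([k1, k2, p1, p2, k3] as OpenCV has them; the pictures are not rectified), "cam_to_world" (4x4, takes a point from camera to world coordinates). Camera axes: x right, y down, z forward; pixel columns grow to the right and rows downward; lengths in mm; the calibration is good to about 2 mm. A picture is of the moment at which its call begins. camera_params takes no time and is no camera call.
- r.hand_in(): hands the job in; it is judged then, once.
Trained networks look in the newest picture that a camera, given by its name, has taken for a name from the list of things; names that differ only in an ending like _2 or _b are one class to them, and where a whole thing is asked for, a point or a joint stands for the part that bears it (a point fixed in the world has none). Each returns a list of dicts, best first, with "score" (0 to 1); they miss things now and then, are a little off and sometimes report something else, mostly with a low value. They report only what shows in the picture. A call takes as long as a camera call. They do not tell look-alikes from the thing itself.
- masks_of(camera, label): "region" (420x560 bool, what is visible of it).
- spot_point(camera, label): "xyz" ([x, y, z] in mm, in world coordinates, good to about 4 mm: a listed point, or the origin of a listed thing).
The state is a dict: "time_s": time; "joints": joint angles; "qd": joint speeds; "joint_torque": joint torques, N m; "tool_pos": TCP position; "ee_rot": TCP orientation; "contact_force": force on the tool from outside, world axes, zero at the start; "torque": the same for the moment, N m; "width": opening from 0.0 (shut) to 1.0 (fully open); "grasp_force": force on a finger pad.
Only numpy, scipy, OpenCV 4.12 (cv2) and the standard library are available. Lean on these libraries where they do the work, as an engineer would, in place of code of your own. Each camera call takes 0.05 s, during which the arm holds its last target. There are 200 camera calls.

## Working session

There is one attempt and no reset: what is moved stays moved. The work goes in short steps, Python scripts to look and compute and a tool call to move; the robot and the scene stay as the last step left them, time stands still between calls to the robot, and variables do not carry over. Pictures are saved under pics/ and viewed, at most 10 in all, crops included, and the job is handed in when it is done.

Besides the shell and the picture viewer there is one more tool, called after "Request:" by a JSON object that holds its "api" and its "payload", one argument or row to a line. step_arm: Moves the arm, as the interface text tells. Its arguments: {"type":"object","properties":{"increments":{"type":"array"},"hand":{"type":"number"},"grip_force":{"type":"number"}},"required":["increments"]}

```bash
mkdir -p pics; ls; cat > h.py <<'E'
import numpy as np, cv2
from cell import r, snapshot, camera_params, masks_of, spot_point
from scipy.spatial.transform import Rotation as R
def ray(c,px,z):
    p=camera_params(c);K=np.array([[p['fx'],0,p['cx']],[0,p['fy'],p['cy']],[0,0,1]])
    u=cv2.undistortPoints(np.array(px,float).reshape(-1,1,2),K,np.array(p['dist_coeffs']))[:,0]
    T=np.array(p['cam_to_world']);d=np.c_[u,np.ones(len(u))]@T[:3,:3].T;o=T[:3,3]
    return o+d*((z-o[2])/d[:,2])[:,None]
def proj(c,X):
    p=camera_params(c);K=np.array([[p['fx'],0,p['cx']],[0,p['fy'],p['cy']],[0,0,1]])
    T=np.linalg.inv(np.array(p['cam_to_world']))
    return cv2.projectPoints(np.array(X,float).reshape(-1,3),cv2.Rodrigues(T[:3,:3])[0],T[:3,3],K,np.array(p['dist_coeffs']))[0][:,0]
E
python3 - <<'E'
from h import *
s=r.state();print(s)
for c in ['scene','top']:
    im=snapshot(c);cv2.imwrite(f'pics/{c}0.png',im[:,:,::-1])
    T=np.array(camera_params(c)['cam_to_world']);print(c,T.round(2).tolist(),camera_params(c)['fx'])
    for l in ['jig','fence','drive','fence_pointer','mark_line','crank_handle','crank_axis','blank','magnifier_lamp','paint_jar1','thin_cement','tape_roll']:
        q=spot_point(c,l);print(l,[(np.round(a['xyz']).tolist(),round(a['score'],2),proj(c,a['xyz']).round().tolist()) for a in q[:2]])
E
```

```text
pics
{'time_s': 0.0, 'joints': array([ 1.11288227,  0.47778709,  0.02230984,  1.55641539, -0.01149863,
        1.1092711 , -0.08312687]), 'qd': array([ 5.74857060e-04, -2.93414681e-04, -3.67969841e-04, -2.03444643e-04,
       -1.11343871e-05, -5.64347273e-04, -4.49129675e-05]), 'joint_torque': array([-4.81868410e-04, -5.82850063e+01,  1.53493367e+00, -2.72606528e+01,
       -5.42033231e-02,  1.69549015e-02,  1.45265203e-04]), 'tool_pos': array([ 231.14411768, -633.57357451,  221.70508388]), 'ee_rot': array([-3.09197799e+00, -5.46427397e-01,  6.58598053e-04]), 'contact_force': array([-0.21668465,  0.38314962,  0.30610367]), 'torque': array([-0.01525323,  0.00976169, -0.0435046 ]), 'grasp_force': 0.0, 'width': 1.0011956033330855}
scene [[0.46, -0.36, 0.81, -357.33], [-0.89, -0.16, 0.43, -498.85], [-0.02, -0.92, -0.39, 516.83], [0.0, 0.0, 0.0, 1.0]] 416.7411422220065
jig [([520.0, 97.0, 2.0], 0.57, [[235.0, 230.0]])]
fence [([515.0, 90.0, 20.0], 0.84, [[236.0, 225.0]])]
drive [([578.0, 52.0, 40.0], 0.87, [[259.0, 212.0]]), ([513.0, 91.0, 22.0], 0.49, [[236.0, 225.0]])]
fence_pointer [([
[... 751 characters left out ...]
8], [0.0, 0.0, 0.0, 1.0]] 458.2864691823358
jig []
fence [([515.0, 91.0, 26.0], 0.86, [[216.0, 193.0]]), ([538.0, 161.0, 41.0], 0.58, [[188.0, 183.0]])]
drive [([581.0, 56.0, 41.0], 0.94, [[230.0, 166.0]])]
fence_pointer [([287.0, -368.0, 2.0], 0.55, [[395.0, 281.0]])]
mark_line [([540.0, 160.0, 42.0], 0.54, [[188.0, 182.0]])]
crank_handle [([589.0, -5.0, 103.0], 0.47, [[253.0, 158.0]])]
crank_axis [([583.0, 37.0, 103.0], 0.74, [[235.0, 161.0]])]
blank [([672.0, -262.0, 1.0], 0.83, [[351.0, 135.0]])]
magnifier_lamp []
paint_jar1 [([323.0, 201.0, 2.0], 0.44, [[174.0, 268.0]])]
thin_cement [([656.0, 74.0, 3.0], 0.44, [[224.0, 141.0]])]
tape_roll [([639.0, 174.0, -0.0], 0.74, [[186.0, 147.0]])]
```

View pics/top0.png

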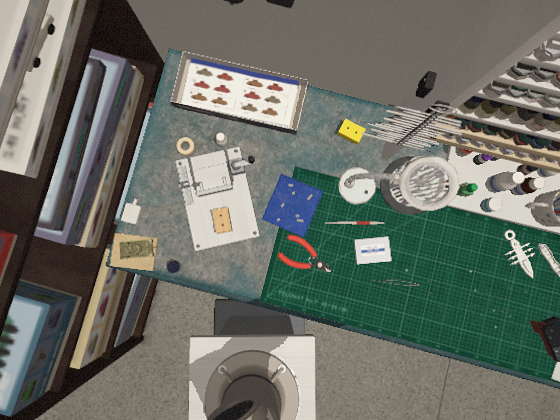

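View pics/scene0.png

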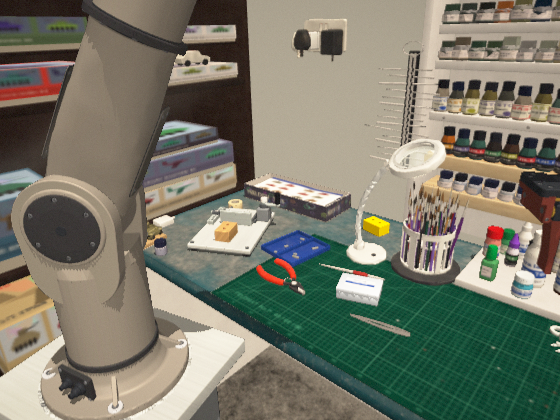

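Top view: the wooden blank with two dots lies at about (221,219) on the jig plate; the yellow block at (351,130) is the look-alike, off the jig on the worktop, so it is not the one meant. I'll confirm in one enlarged crop.

```bash
python3 - <<'E'
from h import *
im=snapshot('top')
c=cv2.resize(im[130:258,165:270],None,fx=4.6,fy=4.6,interpolation=cv2.INTER_CUBIC);cv2.imwrite('pics/crop.png',c[:,:,::-1])
im=snapshot('scene')
c=cv2.resize(im[180:260,180:290],None,fx=7,fy=7,interpolation=cv2.INTER_CUBIC);cv2.imwrite('pics/crop2.png',c[:,:,::-1])
for l in ['jig','blank','fence','fence_pointer','mark_line','crank_handle']:
  for c,z in [('top',{'jig':20,'blank':50,'fence':58}.get(l,42))]:
    for a in masks_of(c,l)[:2]:
        m=a['region'];ys,xs=np.nonzero(m);
        w=ray(c,np.c_[xs,ys],z)[:,:2].astype(np.float32);print(l,c,round(a['score'],2),m.sum(),(xs.mean().round(1),ys.mean().round(1)),cv2.minAreaRect(w))
E
```

```text
jig top 0.81 5690 (np.float64(217.4), np.float64(196.4)) ((504.5562744140625, 75.79812622070312), (244.1715087890625, 199.78018188476562), 11.871862411499023)
blank top 0.96 363 (np.float64(222.0), np.float64(220.1)) ((443.7847595214844, 74.38667297363281), (58.05235290527344, 40.47751235961914), 11.252349853515625)
blank top 0.7 451 (np.float64(350.3), np.float64(131.3)) ((668.433837890625, -251.77316284179688), (62.17220687866211, 50.58527755737305), 60.74422836303711)
fence top 0.66 1087 (np.float64(212.7), np.float64(179.8)) ((545.1288452148438, 97.46052551269531), (75.87714385986328, 103.1990966796875), 3.7489724159240723)
fence_pointer top 0.62 984 (np.float64(211.8), np.float64(179.3)) ((547.6587524414062, 102.84719848632812), (70.7000961303711, 99.93033599853516), 11.044586181640625)
mark_line top 0.53 62 (np.float64(184.2), np.float64(183.9)) ((535.7791137695312, 171.07672119140625), (17.350730895996094, 25.545576095581055), 14.240660667419434)
crank_handle top 0.5 43 (np.float64(251.3), np.float64(158.6)) ((601.0438232421875, 1.9169397354125977), (18.056659698486328, 15.281475067138672), 0.02299858257174492)
```

View pics/crop.png

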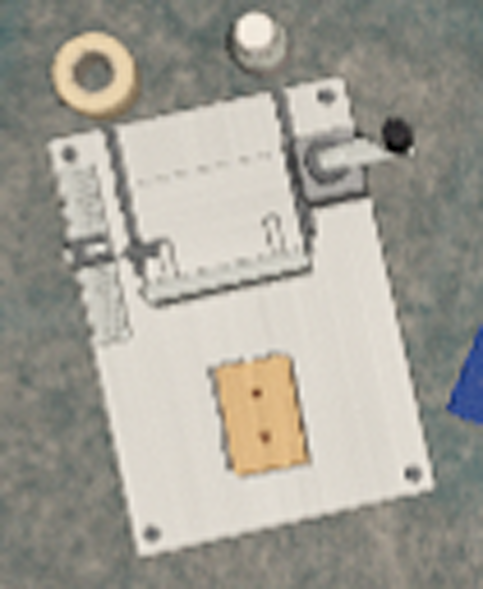

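View pics/crop2.png

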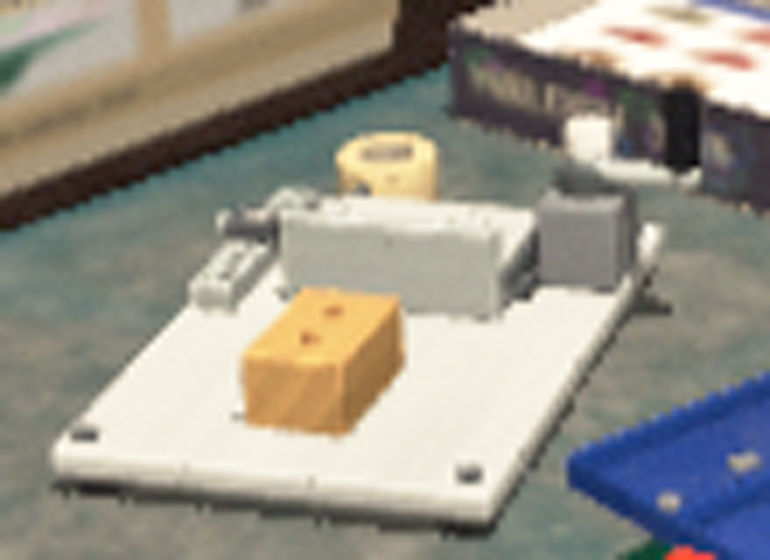

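The crop confirms it: the wooden, two-dot blank sits at crop (260,415) on the plate. The handle is at crop (397,135), the rider with its white line at (88,248) and the pointer at about (140,248).

```bash
cat >> h.py <<'E'
import json,os
def rect(c,z,J,x0,x1,y0,y1,s,im):
    # rectified view in jig frame at height z: rows = jig x from x1(top) to x0, cols = y from y1 (left) to y0; s px/mm
    xs=np.arange(x1,x0,-1/s);ys=np.arange(y1,y0,-1/s)
    X,Y=np.meshgrid(xs,ys,indexing='ij');c_,s_=np.cos(J[2]),np.sin(J[2])
    W=np.stack([J[0]+c_*X-s_*Y,J[1]+s_*X+c_*Y,np.full(X.shape,z)],-1)
    p=proj(c,W.reshape(-1,3)).reshape(X.shape+(2,)).astype(np.float32)
    return cv2.remap(im,p[...,0],p[...,1],cv2.INTER_CUBIC)
def tojig(J,p):
    d=np.array(p[:2])-J[:2];c_,s_=np.cos(J[2]),np.sin(J[2]);return np.array([c_*d[0]+s_*d[1],-s_*d[0]+c_*d[1]])
def fromjig(J,q):
    c_,s_=np.cos(J[2]),np.sin(J[2]);return np.array([J[0]+c_*q[0]-s_*q[1],J[1]+s_*q[0]+c_*q[1]])
E
python3 - <<'E'
from h import *
cr=np.array([(48,143),(345,78),(433,487),(140,555)],float)/4.6-.5+[165,130]+0.0
w=ray('top',cr,20)[:,:2];j=np.array([(105,85),(105,-85),(-135,-85),(-135,85)],float)
a=j-j.mean(0);b=w-w.mean(0)
yaw=np.arctan2((a[:,0]*b[:,1]-a[:,1]*b[:,0]).sum(),(a*b).sum())
c,s=np.cos(yaw),np.sin(yaw);Rm=np.array([[c,-s],[s,c]]);t=w.mean(0)-Rm@j.mean(0)
J=np.array([*t,yaw]);print('J',J.round(3),'res',(j@Rm.T+t-w).round(1).tolist())
json.dump(J.tolist(),open('J.json','w'))
P=lambda p:(np.array(p,float)/4.6-.5+[165,130])
for n,p,z in [('handle',(397,135),104),('pointer',(132,248),43),('line',(100,247),42),('blank',(260,415),50),('fenceL',(150,300),58),('fenceR',(312,268),58)]:
    q=ray('top',P(p),z)[0,:2];print(n,q.round(1),tojig(J,q).round(1))
for n,p in [('axis_net',(581,40)),('handle_net',(590,-1)),('mark_net',(540,158)),('fence_net',(515,90))]: print(n,tojig(J,p).round(1))
for z,px in [(0,(356,185)),(310,(420,183))]: print('lamp',ray('top',px,z))
im=snapshot('top');v=rect('top',43,J,-20,60,20,90,7,im);cv2.imwrite('pics/rect0.png',v[:,:,::-1]);print(v.shape)
print(r.state()['time_s'])
E
```

```text
J [5.17498e+02 9.34540e+01 2.21000e-01] res [[1.5, 0.1], [1.6, 0.7], [-1.4, -2.3], [-1.7, 1.5]]
handle [ 5.883e+02 -5.000e-01] [  48.4 -107.2]
pointer [537.1 147.8] [31.1 48.7]
line [537.8 165.5] [35.6 65.8]
blank [444.6  76.2] [-74.9  -0.8]
fenceL [506.7 135.2] [-1.4 43.1]
fenceR [524.   47.7] [ -3.7 -46.1]
axis_net [ 50.2 -66.1]
handle_net [  50.  -108.1]
mark_net [36.1 58. ]
fence_net [-3.2 -2.8]
lamp [[ 537.97056758 -272.5397637     0.        ]]
lamp [[ 500.36175219 -340.02592228  310.        ]]
(560, 490, 3)
1.75
```

View pics/rect0.png

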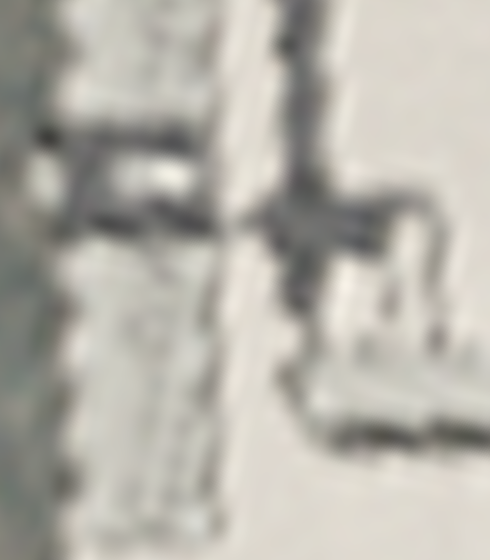

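The rectified view shows the rider's white line at x≈34.7 (row 177) and the pointer at x≈28.3 (row 222), so the fence is about 6 mm past the mark. I'll move towards the crank handle along the front of the lamp.

Request:
{"api": "step_arm", "payload": {
  "increments": [
    [0,0,0,0,0,7.5],
    [2,-5.4,-0.5,0,0,0],
    [2,-5.4,-0.5,0,0,0],
    [2,-5.4,-0.5,0,0,0],
    [2,-5.4,-0.5,0,0,0],
    [2,-5.4,-0.5,0,0,0],
    [3.9,-3.65,0,0,0,0],
    [3.9,-3.65,0,0,0,0],
    [3.9,-3.65,0,0,0,0],
    [3.9,-3.65,0,0,0,0],
    [3.9,-3.65,0,0,0,0]
  ],
  "hand": 1,
  "grip_force": 30
}}

```text
time_s: 3.12
tool_pos: [421.9, -126.9, 248.1]
ee_rot: [3.122, 0.343, 0.002]
contact_force: [1.2, -0.8, 0.7]
width: 0.998
grasp_force: 0.0
```

Request:
{"api": "step_arm", "payload": {
  "increments": [
    [4.75,-2.17,0,0,0,0],
    [4.75,-2.17,0,0,0,0],
    [4.75,-2.17,0,0,0,0],
    [4.75,-2.17,0,0,0,0],
    [0,0,5,0,0,0],
    [0,0,5,0,0,0],
    [0,0,0,0,0,0]
  ]
}}

```text
time_s: 4.0
tool_pos: [584.8, -2.7, 144.4]
ee_rot: [-3.122, -0.343, 0.012]
contact_force: [-0.8, -0.0, 0.7]
width: 1.001
grasp_force: 0.0
```

```bash
python3 - <<'E'
from h import *
im=snapshot('top');cv2.imwrite('pics/t1.png',cv2.resize(im[130:230,165:300],None,fx=5,fy=5)[:,:,::-1])
snapshot('scene')
for c in ['top','scene']: print([(a['xyz'],a['score']) for a in spot_point(c,'crank_handle')])
print(r.state()['tool_pos'])
E
```

```text
[]
[([586.0, 1.8, 105.4], 0.47)]
[589.32804508  -2.29285955 150.22697149]
```

Request:
{"api": "step_arm", "payload": {
  "increments": [
    [0,-0.15,3.6,0,0,0],
    [0,0,3.5,0,0,0],
    [0,0,0,0,0,0]
  ]
}}

```text
time_s: 4.58
tool_pos: [586.7, -1.2, 76.5]
ee_rot: [3.123, 0.343, -0.003]
contact_force: [-0.9, -0.6, 0.4]
width: 1.0
grasp_force: 0.0
```

Request:
{"api": "step_arm", "payload": {
  "increments": [
    [0,0,0,0,0,0],
    [0,0,0,0,0,0],
    [0,0,0,0,0,0],
    [0,0,0,0,0,0],
    [0,0,0,0,0,0],
    [0,0,0,0,0,0]
  ],
  "hand": -1,
  "grip_force": 25
}}

```text
time_s: 5.32
tool_pos: [587.3, -0.9, 76.6]
ee_rot: [-3.123, -0.343, 0.0]
contact_force: [0.6, -1.0, -0.5]
width: 0.357
grasp_force: 0.0
```

Request:
{"api": "step_arm", "payload": {
  "increments": [
    [0,0,0,0,0,0],
    [0,0,0,0,0,0],
    [0,0,0,0,0,0],
    [0,0,0,0,0,0]
  ]
}}

```text
time_s: 5.82
tool_pos: [587.4, -1.3, 76.6]
ee_rot: [3.122, 0.343, 0.0]
contact_force: [0.4, -1.9, -0.9]
width: 0.168
grasp_force: 25.0
```

```bash
python3 - <<'E'
from h import *
J=json.load(open('J.json'));s=r.state();print(s['tool_pos'],s['contact_force'],s['width'],tojig(J,s['tool_pos']))
E
```

```text
[587.40373273  -1.31506175  76.6399799 ] [ 0.40858712 -1.91667071 -0.91868559] 0.1682806661220982 [  47.39079891 -107.80627984]
```

```bash
cat >> h.py <<'E'
def arc(f0,f1,n):
    f=np.radians(np.linspace(f0,f1,n+1));x=4*np.cos(f);y=-4*np.sin(f)
    print(json.dumps([[round(float(a),2),round(float(b),2),0,0,0,0] for a,b in zip(np.diff(x),np.diff(y))]))
E
python3 -c "
from h import *
arc(-93,-141,8);arc(-141,-201,10);arc(-201,-231,5)"
```

```text
[[-0.42, -0.04, 0, 0, 0, 0], [-0.41, -0.09, 0, 0, 0, 0], [-0.4, -0.13, 0, 0, 0, 0], [-0.38, -0.17, 0, 0, 0, 0], [-0.36, -0.21, 0, 0, 0, 0], [-0.34, -0.25, 0, 0, 0, 0], [-0.31, -0.28, 0, 0, 0, 0], [-0.28, -0.31, 0, 0, 0, 0]]
[[-0.25, -0.34, 0, 0, 0, 0], [-0.21, -0.36, 0, 0, 0, 0], [-0.17, -0.38, 0, 0, 0, 0], [-0.13, -0.4, 0, 0, 0, 0], [-0.09, -0.41, 0, 0, 0, 0], [-0.04, -0.42, 0, 0, 0, 0], [0.0, -0.42, 0, 0, 0, 0], [0.04, -0.42, 0, 0, 0, 0], [0.09, -0.41, 0, 0, 0, 0], [0.13, -0.4, 0, 0, 0, 0]]
[[0.17, -0.38, 0, 0, 0, 0], [0.21, -0.36, 0, 0, 0, 0], [0.25, -0.34, 0, 0, 0, 0], [0.28, -0.31, 0, 0, 0, 0], [0.31, -0.28, 0, 0, 0, 0]]
```

Request:
{"api": "step_arm", "payload": {
  "increments": [
    [-0.42,-0.04,0,0,0,0],
    [-0.41,-0.09,0,0,0,0],
    [-0.4,-0.13,0,0,0,0],
    [-0.38,-0.17,0,0,0,0],
    [-0.36,-0.21,0,0,0,0],
    [-0.34,-0.25,0,0,0,0],
    [-0.31,-0.28,0,0,0,0],
    [-0.28,-0.31,0,0,0,0],
    [0,0,0,0,0,0]
  ]
}}

```text
time_s: 6.95
tool_pos: [555.7, 5.0, 76.7]
ee_rot: [3.121, 0.34, -0.001]
contact_force: [0.8, -5.8, -0.6]
width: 0.164
grasp_force: 25.0
```

```bash
python3 - <<'E'
from h import *
J=json.load(open('J.json'));s=r.state();f=s['contact_force'];c,S=np.cos(J[2]),np.sin(J[2])
print(s['tool_pos'],'Fjig',c*f[0]+S*f[1],-S*f[0]+c*f[1],f[2],s['width'],s['grasp_force'],tojig(J,s['tool_pos']))
im=snapshot('top');cv2.imwrite('pics/t2.png',rect('top',43,J,-40,110,-115,95,3,im)[:,:,::-1])
E
```

```text
[555.66424658   5.00578914  76.65010104] Fjig -0.5145156218623581 -5.832642825838275 -0.5601661329977992 0.16363459671389205 25.0001537008211 [ 17.81380505 -94.67046729]
```

Request:
{"api": "step_arm", "payload": {
  "increments": [
    [-0.25,-0.34,0,0,0,0],
    [-0.21,-0.36,0,0,0,0],
    [-0.17,-0.38,0,0,0,0],
    [-0.13,-0.4,0,0,0,0],
    [-0.09,-0.41,0,0,0,0],
    [-0.04,-0.42,0,0,0,0],
    [0.0,-0.42,0,0,0,0],
    [0.04,-0.42,0,0,0,0],
    [0.09,-0.41,0,0,0,0],
    [0.13,-0.4,0,0,0,0],
    [0,0,0,0,0,0]
  ]
}}

```text
time_s: 8.38
tool_pos: [539.0, 43.2, 76.5]
ee_rot: [3.121, 0.342, -0.006]
contact_force: [-4.5, -4.2, 5.5]
width: 0.165
grasp_force: 25.0
```

```bash
cat >> h.py <<'E'
def st():
    J=json.load(open('J.json'));s=r.state();f=s['contact_force'];c,S=np.cos(J[2]),np.sin(J[2])
    print('t',s['time_s'],s['tool_pos'].round(1),'Fjig',np.round([c*f[0]+S*f[1],-S*f[0]+c*f[1],f[2]],1),'w',round(s['width']*88,1),s['grasp_force'],'jig',tojig(J,s['tool_pos']).round(1),'rot',s['ee_rot'].round(3));return J,s
E
python3 - <<'E'
from h import *
J,s=st()
im=snapshot('top')
a=rect('top',43,J,-20,60,20,90,7,cv2.imread('pics/t2.png')*0 if 0 else im);cv2.imwrite('pics/t3.png',a[:,:,::-1]);np.save('f1.npy',im)
E
```

```text
t 8.375 [539.   43.2  76.5] Fjig [-5.3 -3.1  5.5] w 14.5 25.00184251461178 jig [ 10.  -53.7] rot [ 3.121  0.342 -0.006]
```

View pics/t3.png

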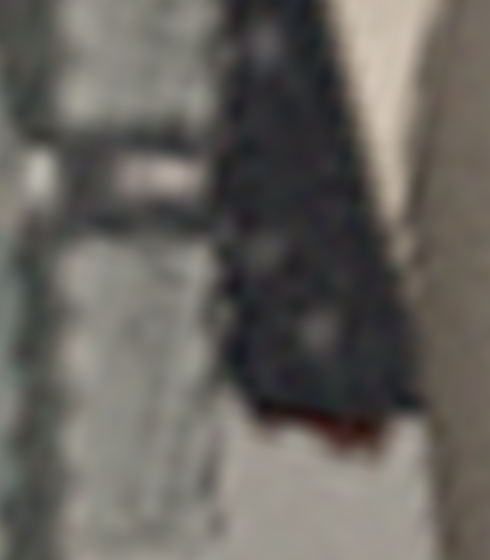

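The gripper hides the pointer in this top view; the rider line is at row 175. I'll wind further and use the scene camera.

Request:
{"api": "step_arm", "payload": {
  "increments": [
    [0.12,-0.4,0,0,0,0],
    [0.18,-0.37,0,0,0,0],
    [0.21,-0.36,0,0,0,0],
    [0.25,-0.34,0,0,0,0],
    [0.28,-0.31,0,0,0,0],
    [0.31,-0.28,0,0,0,0],
    [0.34,-0.25,0,0,0,0],
    [0,0,0,0,0,0]
  ]
}}

```text
time_s: 9.43
tool_pos: [552.3, 68.0, 76.5]
ee_rot: [3.12, 0.34, -0.002]
contact_force: [-0.3, -7.7, 1.0]
width: 0.164
grasp_force: 25.0
```

```bash
python3 - <<'E'
from h import *
J,s=st()
im=snapshot('scene');np.save('s1.npy',im)
cv2.imwrite('pics/s1.png',cv2.resize(im[180:250,180:290],None,fx=7,fy=7,interpolation=cv2.INTER_CUBIC)[:,:,::-1])
for l in ['fence_pointer','mark_line','fence']: print(l,[(np.round(a['xyz'],1),tojig(J,a['xyz']).round(1),a['score']) for a in spot_point('scene',l)[:1]])
E
```

```text
t 9.425 [552.3  68.   76.5] Fjig [-2.  -7.4  1. ] w 14.5 25.000873343087733 jig [ 28.4 -32.5] rot [ 3.12e+00  3.40e-01 -2.00e-03]
fence_pointer [(array([549.8, 157.3,  38.6]), array([45.5, 55.2]), 0.63)]
mark_line [(array([543.1, 160.8,  43. ]), array([39.8, 60.1]), 0.36)]
fence [(array([531.3,  94. ,  20.2]), array([13.6, -2.5]), 0.77)]
```

View pics/s1.png

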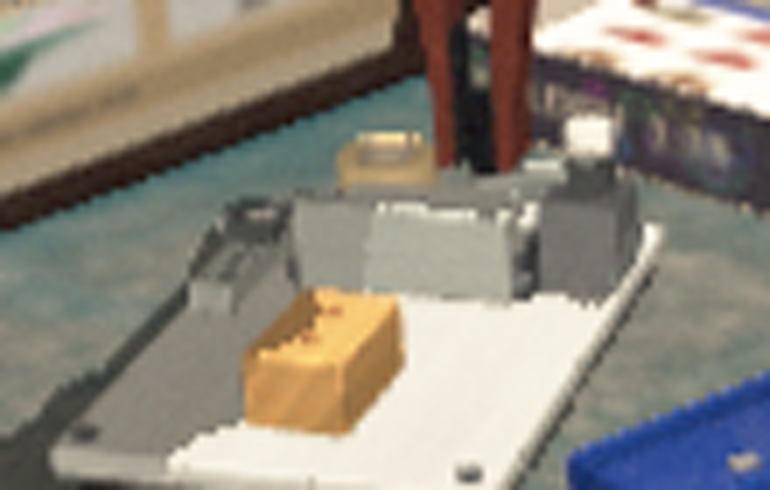

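Fence is now about 16 mm further back, roughly 9 mm short of the mark. I'll wind forward most of the way, to just short of the mark.

```bash
python3 -c "
from h import *
arc(-239,-150,12)"
```

```text
[[-0.43, 0.29, 0, 0, 0, 0], [-0.38, 0.35, 0, 0, 0, 0], [-0.34, 0.39, 0, 0, 0, 0], [-0.28, 0.43, 0, 0, 0, 0], [-0.22, 0.47, 0, 0, 0, 0], [-0.16, 0.49, 0, 0, 0, 0], [-0.1, 0.51, 0, 0, 0, 0], [-0.03, 0.52, 0, 0, 0, 0], [0.04, 0.52, 0, 0, 0, 0], [0.1, 0.51, 0, 0, 0, 0], [0.17, 0.49, 0, 0, 0, 0], [0.23, 0.46, 0, 0, 0, 0]]
```

Request:
{"api": "step_arm", "payload": {
  "increments": [
    [-0.43,0.29,0,0,0,0],
    [-0.38,0.35,0,0,0,0],
    [-0.34,0.39,0,0,0,0],
    [-0.28,0.43,0,0,0,0],
    [-0.22,0.47,0,0,0,0],
    [-0.16,0.49,0,0,0,0],
    [-0.1,0.51,0,0,0,0],
    [-0.03,0.52,0,0,0,0],
    [0.04,0.52,0,0,0,0],
    [0.1,0.51,0,0,0,0],
    [0.17,0.49,0,0,0,0],
    [0.23,0.46,0,0,0,0]
  ]
}}

```text
time_s: 11.12
tool_pos: [545.9, 14.8, 76.4]
ee_rot: [3.122, 0.344, -0.014]
contact_force: [-13.3, 0.1, 12.9]
width: 0.163
grasp_force: 25.0
```

Request:
{"api": "step_arm", "payload": {
  "increments": [
    [0,0,0,0,0,0],
    [0,0,0,0,0,0]
  ]
}}

```text
time_s: 11.38
tool_pos: [546.6, 13.9, 76.4]
ee_rot: [3.121, 0.343, -0.012]
contact_force: [-10.4, -3.0, 11.6]
width: 0.165
grasp_force: 25.0
```

```bash
python3 - <<'E'
from h import *
J,s=st()
im=snapshot('top');np.save('f2.npy',im)
a=rect('top',43,J,-20,60,-60,90,5,im);cv2.imwrite('pics/t4.png',a[:,:,::-1])
# row profiles (jig x): rider line cols y 62..70; pointer y 49..53
b=rect('top',43,J,15,55,45,75,4,im).mean(2)
for n,y0,y1 in [('line',62,70),('ptr',47,54)]: print(n,b[:,int((75-y1)*4):int((75-y0)*4)].mean(1)[::4].round().astype(int).tolist())
snapshot('scene')
for l in ['fence_pointer','mark_line','fence']: print(l,[(tojig(J,a['xyz']).round(1),a['score']) for a in spot_point('scene',l)[:1]+spot_point('top',l)[:1]])
E
```

```text
t 11.375 [546.6  13.9  76.4] Fjig [-10.8  -0.6  11.6] w 14.5 25.00550200464204 jig [ 10.9 -84. ] rot [ 3.121  0.343 -0.012]
line [184, 182, 184, 187, 187, 187, 190, 195, 200, 200, 194, 179, 158, 136, 115, 100, 103, 132, 175, 210, 221, 209, 183, 150, 120, 103, 98, 100, 113, 136, 160, 177, 187, 190, 187, 185, 188, 192, 191, 188]
ptr [118, 113, 113, 116, 120, 123, 124, 125, 127, 128, 127, 122, 116, 112, 105, 95, 85, 82, 84, 88, 96, 106, 115, 122, 123, 122, 119, 115, 115, 118, 121, 122, 122, 122, 122, 123, 124, 123, 122, 126]
fence_pointer [(array([35.9, 56.3]), 0.61), (array([35.1, 59.9]), 0.55)]
mark_line [(array([131. ,  48.2]), 0.68), (array([34. , 61.3]), 0.62)]
fence [(array([ 8.5, -4.4]), 0.89)]
```

View pics/t4.png

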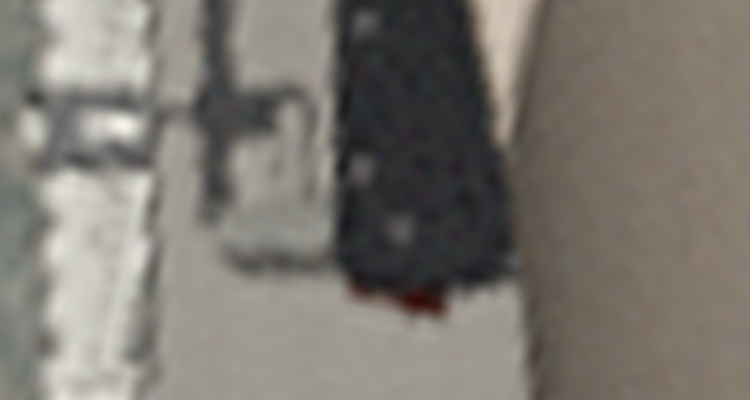

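The line is at row ~128 (x≈35.0) and the pointer at row ~111 (x≈37.8), so about 3 mm short, which means about 21° more.

```bash
python3 -c "
from h import *
arc(-156,-135,5)"
```

```text
[[0.13, 0.26, 0, 0, 0, 0], [0.15, 0.25, 0, 0, 0, 0], [0.17, 0.24, 0, 0, 0, 0], [0.18, 0.23, 0, 0, 0, 0], [0.2, 0.21, 0, 0, 0, 0]]
```

Request:
{"api": "step_arm", "payload": {
  "increments": [
    [0.09,0.28,0,0,0,0],
    [0.11,0.27,0,0,0,0],
    [0.13,0.26,0,0,0,0],
    [0.16,0.24,0,0,0,0],
    [0.2,0.21,0,0,0,0],
    [0,0,0,0,0,0],
    [0,0,0,0,0,0]
  ]
}}

```text
time_s: 12.65
tool_pos: [557.6, 3.6, 76.5]
ee_rot: [3.122, 0.343, -0.008]
contact_force: [-5.7, -1.7, 5.5]
width: 0.16
grasp_force: 25.0
```

```bash
cat >> h.py <<'E'
def prof():
    J,s=st();im=snapshot('top');b=rect('top',43,J,15,55,45,75,4,im).mean(2)
    x=55-np.arange(b.shape[0])/4
    for n,y0,y1 in [('line',62,65),('line',65,70),('ptr',47,50.5),('ptr',50.5,54)]:
        p=b[:,int((75-y1)*4):int((75-y0)*4)].mean(1)
        if n=='line': m=(x>31.5)&(x<38);w=np.clip(p-130,0,None)*m
        else: m=(x>29)&(x<45);w=np.clip(np.median(p)-12-p,0,None)*m
        print(n,y0,y1,'x',round(float((w*x).sum()/w.sum()),2))
    return im
E
python3 - <<'E'
from h import *
prof()
import h
h.snapshot=lambda c:np.load('f2.npy');print('before');prof()
E
```

```text
t 12.65 [557.6   3.6  76.5] Fjig [-6.  -0.4  5.5] w 14.1 25.00283180270344 jig [ 19.4 -96.4] rot [ 3.122  0.343 -0.008]
line 62 65 x 34.69
line 65 70 x 34.92
ptr 47 50.5 x 29.54
ptr 50.5 54 x 34.79
before
t 12.7 [557.6   3.6  76.5] Fjig [-6.1 -0.5  6.8] w 14.6 25.002737024333328 jig [ 19.4 -96.4] rot [ 3.122  0.343 -0.007]
line 62 65 x 34.66
line 65 70 x 34.95
ptr 47 50.5 x 38.26
ptr 50.5 54 x 37.4
```

Handle turned another ~21°. I'll release it, lift clear, and check the pointer unobstructed.

Request:
{"api": "step_arm", "payload": {
  "increments": [
    [0,0,0,0,0,0],
    [0,0,0,0,0,0],
    [0,0,0,0,0,0],
    [0,0,-3,0,0,0],
    [0,0,-5,0,0,0],
    [-5.5,0,0,0,0,0],
    [-5.5,0,0,0,0,0],
    [-5.5,0,0,0,0,0]
  ],
  "hand": 1
}}

```text
time_s: 13.7
tool_pos: [397.6, -32.2, 156.7]
ee_rot: [3.123, 0.343, 0.001]
contact_force: [-0.3, -0.2, 0.3]
width: 0.994
grasp_force: 0.0
```

```bash
python3 - <<'E'
from h import *
im=prof();J=json.load(open('J.json'))
v=rect('top',43,J,5,65,20,90,8,im);cv2.imwrite('pics/t5.png',v[:,:,::-1])
# yaw refinement: fence front top edge & blank
v=rect('top',58,J,-30,20,-50,50,4,im).mean(2);np.save('v.npy',v)
e=[];g=cv2.GaussianBlur(v,(0,0),3)
for y in range(-38,39,4):
    p=g[:,int((50-y)*4)];d=np.diff(p);k=d[60:180].argmin()+60;e.append((y,round(20-k/4,1)))
print(e)
for a in masks_of('top','blank')[:2]:
    ys,xs=np.nonzero(a['region']);w=ray('top',np.c_[xs,ys],50)[:,:2].astype(np.float32);q=cv2.minAreaRect(w);print(q,tojig(J,q[0]))
for l in ['fence_pointer','mark_line','fence','blank']: print(l,[(tojig(J,a['xyz']).round(1),a['score']) for a in spot_point('top',l)[:2]])
E
```

```text
t 13.7 [397.6 -32.2 156.7] Fjig [-0.3 -0.2  0.3] w 87.5 0.0 jig [-144.5  -96.2] rot [3.123e+00 3.430e-01 1.000e-03]
line 62 65 x 34.74
line 65 70 x 34.94
ptr 47 50.5 x nan
ptr 50.5 54 x 34.83
[(-38, np.float64(4.8)), (-34, np.float64(5.0)), (-30, np.float64(4.0)), (-26, np.float64(4.8)), (-22, np.float64(4.8)), (-18, np.float64(4.0)), (-14, np.float64(4.8)), (-10, np.float64(4.2)), (-6, np.float64(4.2)), (-2, np.float64(5.0)), (2, np.float64(4.0)), (6, np.float64(4.2)), (10, np.float64(5.0)), (14, np.float64(3.8)), (18, np.float64(4.5)), (22, np.float64(4.8)), (26, np.float64(3.8)), (30, np.float64(4.5)), (34, np.float64(4.8)), (38, np.float64(3.8))]
((446.4504089355469, 82.55330657958984), (55.042564392089844, 27.474567413330078), 0.38486117124557495) [-71.707172     4.96524148]
((669.8141479492188, -251.61410522460938), (59.06401443481445, 47.450096130371094), 62.80062484741211) [  72.83044577 -370.09221555]
fence_pointer [(array([35.8, 60.1]), 0.6)]
mark_line [(array([37.6, 61.8]), 0.64)]
fence [(array([7.3, 0.4]), 0.56)]
blank [(array([  76.5, -378.9]), 0.83), (array([ 8.2, -2. ]), 0.59)]h.py:38: RuntimeWarning: invalid value encountered in scalar divide
  print(n,y0,y1,'x',round(float((w*x).sum()/w.sum()),2))
```

View pics/t5.png

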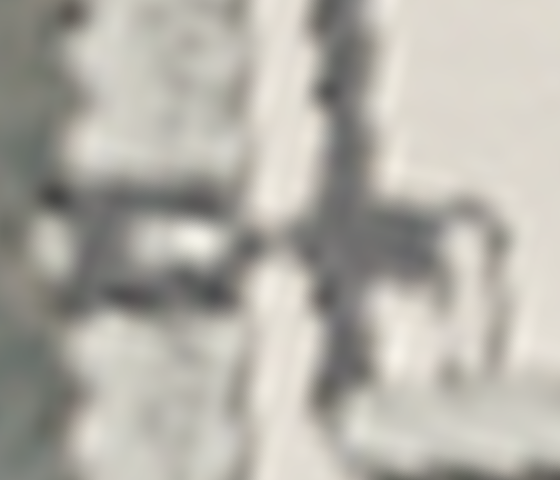

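Unobstructed, the pointer tip (270,242) and the white line (190,242) both lie at x≈34.8 — on the mark. Next I'll grasp the blank by its long sides.

Request:
{"api": "step_arm", "payload": {
  "increments": [
    [2.9,-4.7,0,0,0,0],
    [2.9,-4.7,0,0,0,0],
    [0,0,4.2,0,0,0],
    [0,0,4.2,0,0,0],
    [0,0,0,0,0,0],
    [0,0,2.0,0,0,0],
    [0,0,2.0,0,0,0],
    [0,0,0,0,0,0]
  ]
}}

```text
time_s: 15.0
tool_pos: [436.1, 72.8, 33.1]
ee_rot: [-3.123, -0.343, 0.0]
contact_force: [0.4, 0.4, 0.9]
width: 1.001
grasp_force: 0.0
```

```bash
python3 - <<'E'
from h import *
st()
E
```

```text
t 15.0 [436.1  72.8  33.1] Fjig [0.4 0.3 0.9] w 88.1 0.0 jig [-84.   -2.3] rot [-3.123 -0.343  0.   ]
```

Request:
{"api": "step_arm", "payload": {
  "increments": [
    [0,0,0,0,0,0],
    [0,0,0,0,0,0],
    [0,0,0,0,0,0],
    [0,0,0,0,0,0],
    [0,0,0,0,0,0],
    [0,0,0,0,0,0],
    [0,0,0,0,0,0],
    [0,0,0,0,0,0]
  ],
  "hand": -1,
  "grip_force": 25
}}

```text
time_s: 16.0
tool_pos: [435.3, 72.4, 32.7]
ee_rot: [3.123, 0.343, 0.0]
contact_force: [-0.1, -0.7, 2.6]
width: 0.454
grasp_force: 25.0
```

```bash
python3 - <<'E'
from h import *
st()
E
```

```text
t 16.0 [435.3  72.4  32.7] Fjig [-0.3 -0.6  2.6] w 39.9 24.991663098335266 jig [-84.8  -2.5] rot [3.123 0.343 0.   ]
```

Request:
{"api": "step_arm", "payload": {
  "increments": [
    [0.8,0,0,0,0,0],
    [0.8,0,0,0,0,0],
    [0.8,0,0,0,0,0],
    [0.8,0,0,0,0,0],
    [0.7,0,0,0,0,0],
    [0.3,0,0,0,0,0],
    [0.1,0,0,0,0,0],
    [0,0,0,0,0,0]
  ]
}}

```text
time_s: 17.0
tool_pos: [477.4, 81.8, 32.7]
ee_rot: [-3.123, -0.343, -0.001]
contact_force: [-0.0, -0.5, 2.1]
width: 0.456
grasp_force: 25.0
```

```bash
python3 - <<'E'
from h import *
st()
E
```

```text
t 17.0 [477.4  81.8  32.7] Fjig [-0.1 -0.5  2.1] w 40.1 24.99514549970627 jig [-41.7  -2.6] rot [-3.123e+00 -3.430e-01 -1.000e-03]
```

Moved 43 mm with no contact yet; continuing slowly.

Request:
{"api": "step_arm", "payload": {
  "increments": [
    [0.1,0,0,0,0,0],
    [0.1,0,0,0,0,0],
    [0.1,0,0,0,0,0],
    [0,0,0,0,0,0]
  ]
}}

```text
time_s: 17.5
tool_pos: [480.4, 82.4, 32.7]
ee_rot: [-3.123, -0.343, -0.0]
contact_force: [0.2, 0.1, 4.1]
width: 0.454
grasp_force: 25.0
```

Request:
{"api": "step_arm", "payload": {
  "increments": [
    [0.1,0,0,0,0,0],
    [0.1,0,0,0,0,0],
    [0,0,0,0,0,0]
  ]
}}

```text
time_s: 17.88
tool_pos: [482.3, 82.9, 32.7]
ee_rot: [-3.123, -0.343, -0.0]
contact_force: [-0.6, 0.3, 4.2]
width: 0.454
grasp_force: 25.0
```

Request:
{"api": "step_arm", "payload": {
  "increments": [
    [0.1,0,0,0,0,0],
    [0.05,0,0,0,0,0],
    [0,0,0,0,0,0]
  ]
}}

```text
time_s: 18.25
tool_pos: [483.4, 83.1, 32.7]
ee_rot: [3.123, 0.343, -0.0]
contact_force: [-1.4, -0.4, 6.3]
width: 0.455
grasp_force: 25.0
```

Request:
{"api": "step_arm", "payload": {
  "increments": [
    [0.1,0,0,0,0,0],
    [0,0,0,0,0,0]
  ]
}}

```text
time_s: 18.5
tool_pos: [483.6, 83.1, 32.7]
ee_rot: [3.122, 0.343, -0.003]
contact_force: [-4.1, -0.5, 10.4]
width: 0.451
grasp_force: 25.0
```

Request:
{"api": "step_arm", "payload": {
  "increments": [
    [0.1,0,-0.02,0,0,0],
    [0.05,0,0,0,0,0],
    [0,0,0,0,0,0]
  ]
}}

```text
time_s: 18.88
tool_pos: [483.8, 83.0, 32.6]
ee_rot: [3.121, 0.343, -0.007]
contact_force: [-5.1, -1.9, 10.1]
width: 0.456
grasp_force: 25.0
```

```bash
python3 - <<'E'
from h import *
st()
E
```

```text
t 18.875 [483.8  83.   32.6] Fjig [-5.4 -0.7 10.1] w 40.1 25.004321336746216 jig [-35.2  -2.8] rot [ 3.121  0.343 -0.007]
```

Request:
{"api": "step_arm", "payload": {
  "increments": [
    [0.1,0,-0.02,0,0,0],
    [0.1,0,0,0,0,0],
    [0,0,0,0,0,0]
  ]
}}

```text
time_s: 19.25
tool_pos: [484.4, 83.1, 32.4]
ee_rot: [3.121, 0.344, -0.01]
contact_force: [-8.4, -1.7, 9.9]
width: 0.454
grasp_force: 25.0
```

```bash
python3 - <<'E'
from h import *
st()
E
```

```text
t 19.25 [484.4  83.1  32.4] Fjig [-8.6  0.2  9.9] w 39.9 25.006551146507263 jig [-34.6  -2.8] rot [ 3.121  0.344 -0.01 ]
```

Request:
{"api": "step_arm", "payload": {
  "increments": [
    [0.1,0,-0.02,0,0,0],
    [0.1,0,0,0,0,0],
    [0,0,0,0,0,0]
  ]
}}

```text
time_s: 19.62
tool_pos: [485.1, 83.3, 32.1]
ee_rot: [3.12, 0.344, -0.014]
contact_force: [-10.0, -1.5, 10.1]
width: 0.453
grasp_force: 25.0
```

```bash
python3 - <<'E'
from h import *
st()
E
```

```text
t 19.625 [485.1  83.3  32.1] Fjig [-10.1   0.7  10.1] w 39.9 25.00673621892929 jig [-33.8  -2.8] rot [ 3.12   0.344 -0.014]
```

Request:
{"api": "step_arm", "payload": {
  "increments": [
    [0.1,0,-0.02,0,0,0],
    [0.1,0,0,0,0,0],
    [0,0,0,0,0,0]
  ]
}}

```text
time_s: 20.0
tool_pos: [486.1, 83.4, 31.9]
ee_rot: [3.12, 0.344, -0.017]
contact_force: [-11.3, -1.5, 8.9]
width: 0.454
grasp_force: 25.0
```

```bash
python3 - <<'E'
from h import *
st();snapshot('scene')
J=json.load(open('J.json'))
for l in ['fence_pointer','mark_line','fence','blank']: print(l,[(tojig(J,a['xyz']).round(1),a['score']) for a in spot_point('scene',l)[:2]])
E
```

```text
t 20.0 [486.1  83.4  31.9] Fjig [-11.3   1.    8.9] w 40.0 25.00621408224106 jig [-32.9  -2.9] rot [ 3.12   0.344 -0.017]
fence_pointer [(array([36.9, 53.9]), 0.61)]
mark_line [(array([39.8, 59. ]), 0.42)]
fence [(array([-156.8, -334.9]), 0.57), (array([132. , -49.4]), 0.3)]
blank [(array([  74.5, -376.6]), 0.97), (array([-24. ,  -4.7]), 0.65)]
```

Request:
{"api": "step_arm", "payload": {
  "increments": [
    [0.1,0,0,0,0,0],
    [0.1,0,0,0,0,0],
    [0,0,0,0,0,0],
    [0,0,0,0,0,0],
    [0,0,0,0,0,0]
  ]
}}

```text
time_s: 20.88
tool_pos: [487.3, 83.7, 31.6]
ee_rot: [3.12, 0.344, -0.019]
contact_force: [-12.7, -2.1, 8.1]
width: 0.454
grasp_force: 25.0
```

```bash
python3 - <<'E'
from h import *
st()
E
```

```text
t 20.875 [487.3  83.7  31.6] Fjig [-12.9   0.8   8.1] w 39.9 25.004697740077972 jig [-31.6  -2.9] rot [ 3.12   0.344 -0.019]
```

Request:
{"api": "step_arm", "payload": {
  "increments": [
    [-0.15,0,0,0,0,0],
    [-0.15,0,-0.1,0,0,0],
    [0,0,0,0,0,0]
  ]
}}

```text
time_s: 21.25
tool_pos: [487.3, 83.6, 33.0]
ee_rot: [3.121, 0.343, -0.011]
contact_force: [-7.0, -0.6, -2.1]
width: 0.455
grasp_force: 25.0
```

Request:
{"api": "step_arm", "payload": {
  "increments": [
    [0,0,0,0,0,0],
    [0,0,0,0,0,0],
    [0,0,0,0,0,0],
    [0,0,0,0,0,0],
    [0,0,0,0,0,0],
    [0,0,0,0,0,0],
    [0,0,0,0,0,0]
  ],
  "hand": 1
}}

```text
time_s: 22.12
tool_pos: [490.9, 84.8, 34.5]
ee_rot: [3.123, 0.343, 0.0]
contact_force: [-0.0, -0.0, -0.1]
width: 0.999
grasp_force: 0.0
```

```bash
python3 - <<'E'
from h import *
st()
E
```

```text
t 22.125 [490.9  84.8  34.5] Fjig [-0.  -0.  -0.1] w 87.9 0.0 jig [-27.8  -2.6] rot [3.123 0.343 0.   ]
```

Request:
{"api": "step_arm", "payload": {
  "increments": [
    [0,0,-3,0,0,0],
    [0,0,-5,0,0,0],
    [0,0,-5,0,0,0],
    [-5,3,-2,0,0,0],
    [-5,4,0,0,0,0],
    [-1,6,0,0,0,0],
    [0,6,0,0,0,0],
    [0,6,0,0,0,0],
    [0,0,0,0,0,0]
  ]
}}

```text
time_s: 23.25
tool_pos: [438.8, -186.5, 184.3]
ee_rot: [3.123, 0.331, 0.0]
contact_force: [-0.1, 0.9, -0.1]
width: 1.001
grasp_force: 0.0
```

```bash
python3 - <<'E'
from h import *
im=prof();J=json.load(open('J.json'))
cv2.imwrite('pics/end.png',rect('top',43,J,-80,65,-60,90,4,im)[:,:,::-1])
E
```

```text
t 23.25 [ 438.8 -186.5  184.3] Fjig [ 0.1  0.9 -0.1] w 88.1 0.0 jig [-138.3 -255.8] rot [3.123 0.331 0.   ]
line 62 65 x 34.74
line 65 70 x 34.94
ptr 47 50.5 x 29.32
ptr 50.5 54 x 33.87
```

View pics/end.png

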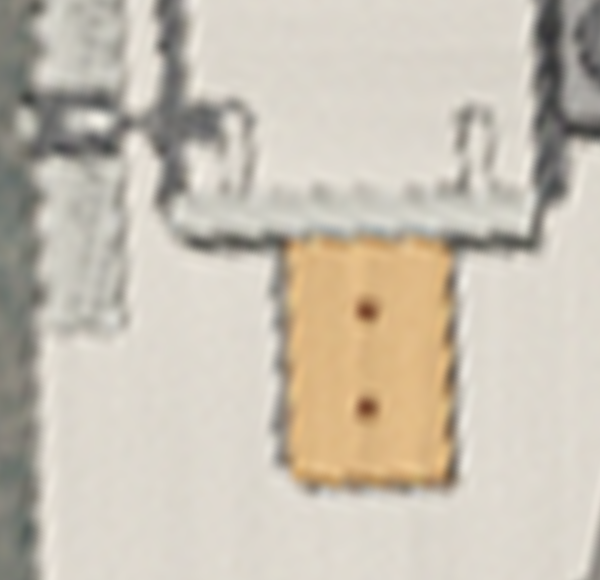

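The end picture shows the pointer (135,122) level with the white line (97,122). The blank (367,360) is square with its end against the fence at row 240. Handing in.

```bash
python3 -c "
from h import *
print(r.hand_in())"
```

```text
the job is handed in; nothing more can be done
None
```

The job is handed in, with no verdict returned: the fence was wound back about 9 mm short of the mark and forward again onto it. The blank sits square against it after a push of about 13 N at the wrist, and the arm is clear of everything.

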